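Lock a cam-arm cap onto a tank port

TASK

Close the small steel tank: set the red-gripped cam cap mouth-down over the brass port and, with both steel arms still open, press it down until the springy seal is fully squeezed, firmly but gently (about 25 N, never 40), then let go of the cap. Then swing its two arms down to their stops one after the other, and leave the cap locked and level. Do not disturb the bottle, the marker or the beaker.

Things in the scene. Friction and masses are not known exactly. Their poses are not given: they have to be found in the camera images.
- tank: fixed squat steel tank, 120 mm across, 60 mm high, origin at the centre of its foot on the worktop, z up. An upright brass adaptor stands on its axis, screwed in to an unknown depth: 41 mm across, top edge chamfered 4 mm, a groove 26 mm across from 19 to 37 mm below its top. On top is a black seal. A low plugged drain sticks out 15 mm at -x
- port_top (a point): nominal centre of the adaptor's flat brass top, on its axis, 147 mm above the worktop. Sideways it is true; the real top may be up to 11 mm higher or lower, differently each time, so the push must be felt. The black seal stands 8.5 mm above the real top and can be pressed 8 mm down to a hard stop: a spring of 1.5 N/mm with 4 N friction, so 16 to 24 N in all
- cap: loose aluminium cap, about 0.38 kg (varies 20 percent) with its two steel arms at +y and -y, 56 mm across, 74 mm high, standing mouth-down; origin at the centre of its open mouth, z up. Bore 43 mm across, 44 mm deep: 1 mm play all round on the adaptor. With the seal at its stop the mouth is 43.5 mm below the adaptor's real top; the seal is first met 8 mm higher. Any yaw will do
- cap_grip (a point): centre of the red block on top of the cap, on its axis, 62 mm above the mouth. The block is 26 mm along the cap's x, 34 mm along its y, 24 mm high; grip it across its x
- cam_left (a joint): arm on the cap's +y side, rad: 0 open (points outward, 30 degrees up), 1.40 its stop, locked (outward, 50 degrees down). Arm 50 mm long from its hinge, 14 mm wide, 7 mm thick; stays where left (0.12 N m friction), stiffer near the end as its lobe hooks into the groove and draws the cap down, which the seal has lifted again a few mm. Pressing straight down about 30 mm outside the hinge swings it
- cam_right (a joint): the like arm on the cap's -y side, same values
- cam_left_pad (a point): middle of the arm's flat paddle, on the arm's centre line 34 mm from its hinge
- cam_right_pad (a point): the same on the other arm
- cam_left_hinge (a point): hinge axis of the +y arm (along the cap's x), at the arm's middle, 29 mm from the cap's axis and 20 mm above its mouth
- cam_right_hinge (a point): hinge axis of the -y arm, likewise
- media_bottle: loose glass bottle with blue cap, 56 mm across, 105 mm high, origin under its centre; leave alone
- marker: loose red and white marker pen, 135 mm long along its y, lying; leave alone
- beaker: loose small glass beaker, 50 mm across, 64 mm high, origin under its centre; leave alone

How it is judged (in metres and radians):
On the way, in this order (a step that is already met when the one before it is completed fails the run):
1. the cap sits over the port, pressed down on it with at least 18 N, both arms still open (contact force between cap and tank above 18 N and z of cap in the frame of port_top below -0.025 m and horizontal distance between cap and port_top below 0.004 m and value of joint each of cam_left, cam_right below 0.5 rad), for 0.15 s.
2. the cap has been let go, still on the port and both arms open (contact force between the fingers and cap below 0.1 N and horizontal distance between cap and port_top below 0.005 m and value of joint each of cam_left, cam_right below 0.5 rad), for 0.1 s.
3. one arm is swung down while the other is still open (((value of joint cam_left above 1.25 rad and value of joint cam_right below 0.5 rad) or (value of joint cam_right above 1.25 rad and value of joint cam_left below 0.5 rad))), for 0.1 s.
At the end, for the whole second after the job is handed in: Both arms swung down to at least 1.25 rad, the cap at rest on the port (axis within 4 mm, tilt under 0.06 rad, mouth at least 25 mm below the nominal port top), drawn down onto its squeezed seal so that it bears on the tank's adaptor with over 6 N (its own weight alone is 3 to 4.5 N) (value of joint each of cam_left, cam_right above 1.25 rad and contact force between cap and tank above 6 N and z of cap in the frame of port_top below -0.025 m and horizontal distance between cap and port_top below 0.004 m and angle between cap's own z axis and vertical below 0.06 rad and linear speed of cap below 0.01 m/s); the robot touches nothing.
It fails at once if with both arms open, the cap is pressed on the tank with more than 40 N (contact force between cap and tank above 40 N and value of joint each of cam_left, cam_right below 0.3 rad).
It fails at once if the cap is tipped over (angle between cap's own z axis and vertical above 0.7 rad).
It fails at once if the bottle, marker or beaker is moved more than 30 mm (distance of any of media_bottle, marker, beaker from where it was at the start of the episode above 0.03 m).
It also fails if it takes over 72 s, if anything falls off the work surface, if the arm or the gripper's body presses on something with over 40 N, if the wrist force passes 120 N, or if a joint passes its speed limit or range.

ROBOT

A 6-joint arm with a two-finger parallel gripper is mounted at the origin on a cart in front of the work surface, level with it; the furniture and walls round the work are solid. World frame = base frame: x ahead of the robot, y to its left, z up, the work surface at z = 0. Lengths are in m, angles in degrees, forces in N, time in s.
With the tool pointing down it reaches from about 0.325 to 0.775 m from the base axis. Payload 5.5 kg.
Tool frame: the origin (TCP) lies where the fingers leave the gripper's body, on its centre line; the fingertips stand 73 mm ahead of it and the grasp point (between the pads) lies 54 mm ahead of it; z points along the fingers, y is the line along which they close (so a half turn about z gives the same grasp; the last joint's range is limited). The gripper opens to 85 mm and grips with 20 to 120 N. Pads are 22 mm wide; open, the fingers measure 114 mm over their backs; the gripper's body (76 mm by 85 mm) begins 54 mm behind the grasp point. The pads swing forward as they close: fully open they stand 13 mm farther back than shut.
Start: joints at [-79.853, 5.22, 70.514, -0, 104.267, -3.249], TCP at [0.139, -0.584, 0.304] pointing down, gripper open.
Joint ranges: [-164.24, 164.24], [-49.07, 125.15], [9.68, 141.18], [-86.29, 266.29], [3.28, 154.24], [-151.56, 151.56]. Speed limits (degrees/s): [147.25, 147.25, 172.46, 180, 180, 180].

INTERFACE

Orientations are given as a 3x3 rotation matrix whose columns are the frame's x, y, z axes.
In Python, from station import r gives the robot as it stands.
- The arm moves only by the tool carry_out, never from a script. Its argument "targets" is a list of rows, each an object with "linear": the shift along the world's x, y, z in cm, a list of three; "angular": the turn, a rotation vector about the world's x, y, z in rad, a list of three; "fingers": the closure, from 0 (fully open) to 1 (shut). A call has 1 to 8 rows; each row shifts and turns the commanded pose from where the row before left it; what a row does not reach is not made up. A row lasts 1/12 s, in which the tool goes at most 41.7 mm and 7.16 degrees, less where a joint would pass 70% of its speed; a pose out of reach is approached as far as the arm can. A call is refused whole if a number of a shift passes 4.17 or a number of a turn 0.125, either way. A call with a gripper value outside its range is refused whole. The fingers move at their own pace and stop on an object; the grip force is fixed at half the most. Time passes only in rows, so rows that do not move let the fingers close. It gives the time, the measured TCP pose, the force, the opening and the grip force at its end, in the units of the state.
- r.get_obs(): the state, without advancing time (a new reading comes with each control period).
- r.snapshot(name): name is "side" or "top" or "wrist"; returns a dict with "color" (480x640x3 uint8, red, green, blue), "z_map" (480x640 float32, m along the optical axis (not along the pixel's ray), 0 where there is no reading), "fov_y" (degrees; the focal length in pixels is half the picture's height over the tangent of half this angle, whatever the lens; pixels are square), "cx", "cy" (the principal point, pixels), "origin" and "attitude" of the camera in the world; the wrist camera has in their place "hand_eye" (4x4, takes a point from camera to tool coordinates, whose origin is the TCP and whose axes are the flange's). Camera axes: x right, y down, z forward; pixel columns grow to the right and rows downward; lengths in m; the calibration is good to about 2 mm. A picture is of the moment at which its call begins: read the wrist's pose just before it.
- r.finish_job(): hands the job in; it is judged then, once.
The state is a dict: "time": time; "joint_pos": joint angles; "qvel": joint speeds; "effort": joint torques, N m; "tcp_pos": TCP position; "eef_rot": TCP orientation; "force": force on the tool from outside, world axes, zero at the start; "moment": the same for the moment, N m; "width": finger opening in m; "finger_force": force on a finger pad.
Only numpy, scipy, OpenCV 4.12 (cv2) and the standard library are available. Lean on these libraries where they do the work, as an engineer would, in place of code of your own. Each camera call takes 0.05 s, during which the arm holds its last target. There are 200 camera calls.

## Working session

There is one attempt and no reset: what is moved stays moved. The work goes in short steps, Python scripts to look and compute and a tool call to move; the robot and the scene stay as the last step left them, time stands still between calls to the robot, and variables do not carry over. Pictures are saved under pics/ and viewed, at most 10 in all, crops included, and the job is handed in when it is done.

Besides the shell and the picture viewer there is one more tool, called after "Request:" as name(argument=value, ...) on one line, values as JSON. carry_out: Moves the arm, as the interface text tells. Its arguments: {"type":"object","properties":{"targets":{"type":"array"}},"required":["targets"]}

```bash
mkdir -p pics; ls; cat > h.py <<'E'
import numpy as np,cv2
from station import r
def snap(n,save=None):
    o=r.get_obs(); s=r.snapshot(n)
    f=240/np.tan(np.radians(s["fov_y"])/2)
    if n=="wrist":
        T=np.eye(4);T[:3,:3]=np.array(o["eef_rot"]).reshape(3,3);T[:3,3]=o["tcp_pos"];M=T@np.array(s["hand_eye"]).reshape(4,4)
    else:
        M=np.eye(4);M[:3,:3]=np.array(s["attitude"]).reshape(3,3);M[:3,3]=s["origin"]
    z=s["z_map"];v,u=np.mgrid[:480,:640]
    P=np.stack([(u-s["cx"])/f*z,(v-s["cy"])/f*z,z],-1)@M[:3,:3].T+M[:3,3]
    P[z==0]=np.nan
    if save: cv2.imwrite("pics/"+save,cv2.cvtColor(s["color"],cv2.COLOR_RGB2BGR))
    return s["color"],P,M,f,(s["cx"],s["cy"])
E
python3 - <<'E'
from h import *
o=r.get_obs();print({k:np.round(v,3).tolist() for k,v in o.items()})
for n in("top","side"):
    c,P,M,f,cc=snap(n,n+"0.png");print(n,M.round(3).tolist(),f)
    h=cv2.cvtColor(c,cv2.COLOR_RGB2HSV);m=((h[...,0]<8)|(h[...,0]>172))&(h[...,1]>130)&(h[...,2]>60)
    k,l,st,ce=cv2.connectedComponentsWithStats(m.astype(np.uint8))
    for i in range(1,k):
        if st[i,4]>30: print(st[i],ce[i].round(1),np.nanmedian(P[l==i],0).round(3),np.nanmin(P[l==i],0).round(3),np.nanmax(P[l==i],0).round(3))
E
```

```text
pics
{'time': 0.0, 'joint_pos': [-79.851, 5.265, 70.585, -0.0, 104.265, -3.249], 'qvel': [0.03, -0.063, 0.075, -0.043, -0.023, -0.015], 'effort': [0.0, -45.874, -41.803, -0.0, 0.012, -0.0], 'tcp_pos': [0.139, -0.584, 0.303], 'eef_rot': [[0.973, 0.232, -0.0], [0.232, -0.973, 0.002], [0.0, -0.002, -1.0]], 'force': [-0.49, -0.638, -0.735], 'moment': [0.041, -0.008, -0.031], 'finger_force': 0.0, 'width': 0.086}
top [[-0.123, -0.972, 0.201, 0.295], [-0.992, 0.121, -0.023, -0.041], [-0.002, -0.202, -0.979, 1.196], [0.0, 0.0, 0.0, 1.0]] 515.9752603511065
[407 189  18  16 191] [415.4 196.5] [ 0.572 -0.303  0.073] [ 0.557 -0.323  0.049] [ 0.595 -0.286  0.079]
[385 282  20   8 126] [394.  285.8] [ 0.384 -0.234  0.014] [ 0.375 -0.257 -0.003] [ 0.396 -0.213  0.021]
side [[-0.876, -0.311, 0.368, 0.137], [-0.482, 0.543, -0.688, 0.692], [0.014, -0.78, -0.625, 0.756], [0.0, 0.0, 0.0, 1.0]] 479.338107668911
[343 177  16  15 169] [350.5 183.7] [ 0.572 -0.301  0.068] [ 0.554 -0.441 -0.003] [ 0.642 -0.283  0.076]
[400 231  14  12  90] [406.5 236.3] [ 0.381 -0.237  0.011] [ 0.373 -0.278 -0.005] [ 0.399 -0.21   0.017]
[ 80 244   9  10  64] [ 84.4 248.1] [0.741 0.354 0.255] [0.738 0.346 0.246] [0.744 0.361 0.261]
```

View pics/top0.png

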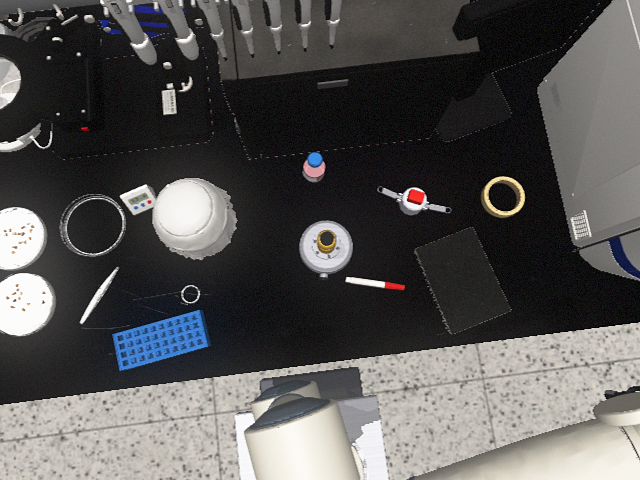

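View pics/side0.png

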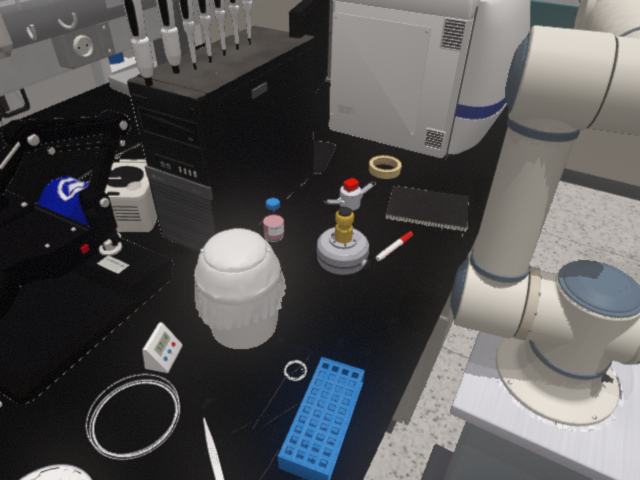

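```bash
python3 - <<'E'
from h import *
c,P,M,f,cc=snap("top")
print("cam",M[:3,3])
h=cv2.cvtColor(c,cv2.COLOR_RGB2HSV)
m=(h[...,0]>12)&(h[...,0]<30)&(h[...,1]>110)&(h[...,2]>50);m[:, :300]=0;m[:,350:]=0;m[:220]=0;m[265:]=0
q=P[m];print("brass",np.nanmedian(q,0).round(3),np.nanmax(q,0).round(3))
z=P[...,2]
def box(x0,x1,y0,y1): 
    a=np.zeros((480,640),bool);a[y0:y1,x0:x1]=1;return a
t=box(290,365,210,290)&(z>.052)&(z<.064)&~m;q=P[t];print("tank rim",((np.percentile(q,1,axis=0)+np.percentile(q,99,axis=0))/2).round(3),cv2.minEnclosingCircle(q[:,:2].astype(np.float32)))
a=box(370,460,175,225)&(z>.025)&(h[...,2]>40);q=P[a]
print("cap",cv2.minAreaRect((q[:,:2]*1000).astype(np.float32)),np.nanmax(q,0))
k=box(370,398,175,225)&a; k2=box(432,460,175,225)&a
print(P[k].mean(0).round(3),P[k2].mean(0).round(3),P[k][:,2].max())
d=box(296,332,145,188)&(z>.02);print("bottle",np.nanmedian(P[d],0),np.nanmax(P[d],0))
E
```

```text
cam [ 0.29534952 -0.04146756  1.19592496]
brass [ 0.478 -0.087  0.134] [ 0.509 -0.071  0.149]
tank rim [ 0.49  -0.09   0.058] ((0.4896186590194702, -0.09016456454992294), 0.05934146046638489)
cap ((573.8463134765625, -306.1228942871094), (169.8539276123047, 56.471649169921875), 50.98529052734375) [ 0.61537537 -0.22661756  0.07999387]
[ 0.599 -0.252  0.035] [ 0.548 -0.364  0.035] 0.04790081122415213
bottle [ 0.67882153 -0.08512637  0.04813701] [ 0.72938353 -0.04877239  0.10945344]
```

Request:
carry_out(targets=[{"linear":[3.1,2.0,0],"angular":[0,0,0.065],"fingers":0},{"linear":[3.1,2.0,0],"angular":[0,0,0.065],"fingers":0},{"linear":[3.1,2.0,0],"angular":[0,0,0.065],"fingers":0},{"linear":[3.1,2.0,0],"angular":[0,0,0.065],"fingers":0},{"linear":[3.1,2.0,0],"angular":[0,0,0.065],"fingers":0},{"linear":[3.1,2.0,0],"angular":[0,0,0.065],"fingers":0},{"linear":[3.1,2.0,0],"angular":[0,0,0.065],"fingers":0}])

```text
time: 0.73
tcp_pos: [0.3572, -0.4424, 0.3036]
eef_rot: [[0.77, 0.638, -0.0], [0.638, -0.77, 0.0], [0.0, -0.0, -1.0]]
force: [0.2, -0.7, 0.3]
width: 0.0856
finger_force: 0.0
```

Request:
carry_out(targets=[{"linear":[3.1,2.0,0],"angular":[0,0,0.065],"fingers":0},{"linear":[3.1,2.0,0],"angular":[0,0,0.065],"fingers":0},{"linear":[3.1,2.0,0],"angular":[0,0,0.065],"fingers":0},{"linear":[3.1,2.0,0],"angular":[0,0,0.065],"fingers":0},{"linear":[3.1,2.0,0],"angular":[0,0,0.065],"fingers":0},{"linear":[3.1,2.0,0],"angular":[0,0,0.065],"fingers":0},{"linear":[3.1,2.0,0],"angular":[0,0,0.065],"fingers":0},{"linear":[0,0,0],"angular":[0,0,0],"fingers":0}])

```text
time: 1.4
tcp_pos: [0.5774, -0.2991, 0.3018]
eef_rot: [[0.405, 0.914, -0.0], [0.914, -0.405, 0.003], [0.003, -0.002, -1.0]]
force: [0.3, -0.7, -0.7]
width: 0.0853
finger_force: 0.0
```

```bash
cat > m.py <<'E'
from h import *
import sys
o=r.get_obs();print({k:np.round(o[k],4).tolist() for k in('time','tcp_pos','eef_rot','force','joint_pos')})
c,P,M,f,cc=snap("wrist",sys.argv[1])
h=cv2.cvtColor(c,cv2.COLOR_RGB2HSV);m=((h[...,0]<8)|(h[...,0]>172))&(h[...,1]>130)&(h[...,2]>60)
k,l,st,ce=cv2.connectedComponentsWithStats(m.astype(np.uint8))
for i in range(1,k):
    if st[i,4]>300:
        q=P[l==i];q=q[~np.isnan(q[:,2])];zt=np.percentile(q[:,2],90);t=q[abs(q[:,2]-zt)<.004]
        print(st[i],q.mean(0).round(4),zt.round(4),cv2.minAreaRect((t[:,:2]*1000).astype(np.float32)))
E
python3 m.py w1.png
```

```text
{'time': 1.4, 'tcp_pos': [0.5774, -0.2991, 0.3018], 'eef_rot': [[0.4053, 0.9142, -0.0002], [0.9142, -0.4053, 0.0034], [0.003, -0.0015, -1.0]], 'force': [0.2975, -0.6861, -0.7416], 'joint_pos': [-30.4519, 13.2153, 61.881, 0.1677, 105.0108, -6.5003]}
[116 197  27  43 645] [ 0.3862 -0.2333  0.0125] 0.0163 ((385.6004943847656, -234.3546905517578), (44.85348129272461, 14.49824047088623), 75.9295425415039)
[ 302  201   29   40 1077] [ 0.5749 -0.3028  0.0737] 0.0756 ((574.275634765625, -304.0776672363281), (33.036014556884766, 25.087251663208008), 65.50402069091797)
```

View pics/w1.png

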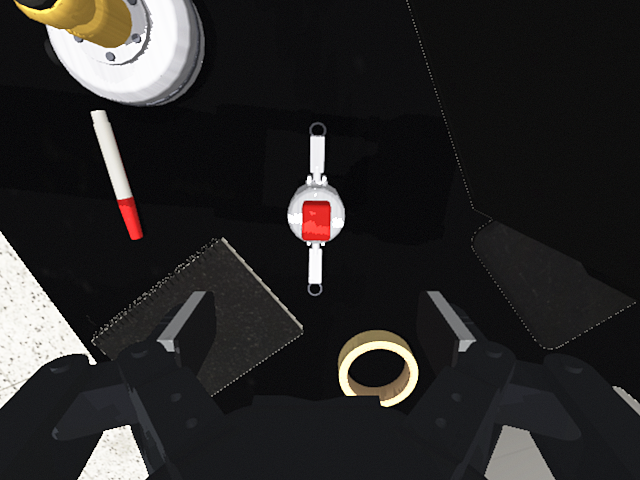

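Request:
carry_out(targets=[{"linear":[0,0,-3],"angular":[0,0,0],"fingers":0.3},{"linear":[0,0,-3],"angular":[0,0,0],"fingers":0.3},{"linear":[0,0,-3],"angular":[0,0,0],"fingers":0.3},{"linear":[0,0,-3],"angular":[0,0,0],"fingers":0.3},{"linear":[0,0,-2],"angular":[0,0,0],"fingers":0.3},{"linear":[0,0,0],"angular":[0,0,0],"fingers":0.3},{"linear":[0,0,0],"angular":[0,0,0],"fingers":0.3}])

```text
time: 2.03
tcp_pos: [0.5718, -0.3041, 0.1626]
eef_rot: [[0.415, 0.91, -0.003], [0.91, -0.415, 0.001], [0.0, -0.003, -1.0]]
force: [-0.1, -0.5, 0.3]
width: 0.0598
finger_force: 0.0
```

```bash
python3 m.py w2.png
```

```text
{'time': 2.0333, 'tcp_pos': [0.5718, -0.3041, 0.1626], 'eef_rot': [[0.4154, 0.9096, -0.003], [0.9096, -0.4154, 0.0014], [0.0001, -0.0033, -1.0]], 'force': [-0.1225, -0.511, 0.3485], 'joint_pos': [-31.0045, 13.6183, 75.5337, -0.0184, 91.0362, -6.4582]}
[   4  224   51   69 1607] [ 0.3874 -0.2327  0.0119] 0.0162 ((385.7474060058594, -234.08641052246094), (45.47161865234375, 13.456594467163086), 72.33589935302734)
[ 296  237   52   73 3509] [ 0.5749 -0.302   0.0724] 0.0755 ((574.2614135742188, -304.0379333496094), (33.615482330322266, 25.68032455444336), 65.2753677368164)
```

Request:
carry_out(targets=[{"linear":[0.25,0,-1.2],"angular":[0,0,0],"fingers":0.3},{"linear":[0,0,-1.2],"angular":[0,0,0],"fingers":0.3},{"linear":[0,0,-1.1],"angular":[0,0,0],"fingers":0.4},{"linear":[0,0,0],"angular":[0,0,0],"fingers":0.5},{"linear":[0,0,0],"angular":[0,0,0],"fingers":0.6},{"linear":[0,0,0],"angular":[0,0,0],"fingers":1},{"linear":[0,0,0],"angular":[0,0,0],"fingers":1}])

```text
time: 2.67
tcp_pos: [0.5755, -0.3037, 0.129]
eef_rot: [[0.414, 0.91, -0.0], [0.91, -0.414, -0.0], [-0.0, -0.0, -1.0]]
force: [-0.1, -0.1, -4.1]
width: 0.0248
finger_force: 62.5
```

Request:
carry_out(targets=[{"linear":[0,0,0],"angular":[0,0,0],"fingers":1},{"linear":[0,0,0],"angular":[0,0,0],"fingers":1},{"linear":[0,0,0],"angular":[0,0,0],"fingers":1}])

```text
time: 2.92
tcp_pos: [0.5755, -0.3036, 0.1289]
eef_rot: [[0.414, 0.91, -0.0], [0.91, -0.414, 0.0], [0.0, -0.0, -1.0]]
force: [0.4, 1.0, -3.3]
width: 0.0248
finger_force: 62.6
```

Request:
carry_out(targets=[{"linear":[0,0,1.5],"angular":[0,0,0],"fingers":1},{"linear":[0,0,3],"angular":[0,0,0],"fingers":1},{"linear":[0,0,3],"angular":[0,0,0],"fingers":1},{"linear":[0,0,3],"angular":[0,0,0],"fingers":1},{"linear":[0,0,3],"angular":[0,0,0],"fingers":1},{"linear":[0,0,3],"angular":[0,0,0],"fingers":1},{"linear":[0,0,2.5],"angular":[0,0,0],"fingers":1},{"linear":[0,0,0],"angular":[0,0,0],"fingers":1}])

```text
time: 3.58
tcp_pos: [0.5761, -0.3041, 0.3264]
eef_rot: [[0.414, 0.91, 0.009], [0.91, -0.414, -0.006], [-0.001, 0.011, -1.0]]
force: [0.4, -0.8, -2.4]
width: 0.0248
finger_force: 62.7
```

Request:
carry_out(targets=[{"linear":[-1.2,1.5,0],"angular":[0,0,0],"fingers":1},{"linear":[-1.2,1.5,0],"angular":[0,0,0],"fingers":1},{"linear":[-1.2,1.5,0],"angular":[0,0,0],"fingers":1},{"linear":[-1.2,1.5,0],"angular":[0,0,0],"fingers":1},{"linear":[-1.2,1.5,0],"angular":[0,0,0],"fingers":1},{"linear":[-1.2,1.5,0],"angular":[0,0,0],"fingers":1},{"linear":[0,0,0],"angular":[0,0,0],"fingers":1},{"linear":[0,0,0],"angular":[0,0,0],"fingers":1}])

```text
time: 4.25
tcp_pos: [0.5031, -0.2131, 0.3174]
eef_rot: [[0.413, 0.911, -0.001], [0.911, -0.413, 0.0], [-0.0, -0.001, -1.0]]
force: [-0.4, 0.4, -2.8]
width: 0.0246
finger_force: 62.6
```

```bash
python3 m.py w3.png
```

```text
{'time': 4.25, 'tcp_pos': [0.5031, -0.2131, 0.3174], 'eef_rot': [[0.4134, 0.9105, -0.0011], [0.9105, -0.4134, 0.0004], [-0.0001, -0.0012, -1.0]], 'force': [-0.3647, 0.4245, -2.7857], 'joint_pos': [-26.5216, -2.8325, 77.3078, -0.0064, 105.5945, -2.1043]}
[220 236  22  39 495] [ 0.3856 -0.233   0.013 ] 0.0165 ((384.84222412109375, -233.04290771484375), (45.15352249145508, 14.698602676391602), 70.31623840332031)
[ 285  263   64   90 5336] [ 0.5032 -0.2116  0.2599] 0.2641 ((502.3875732421875, -214.12867736816406), (34.67237854003906, 25.733625411987305), 66.18588256835938)
```

View pics/w3.png

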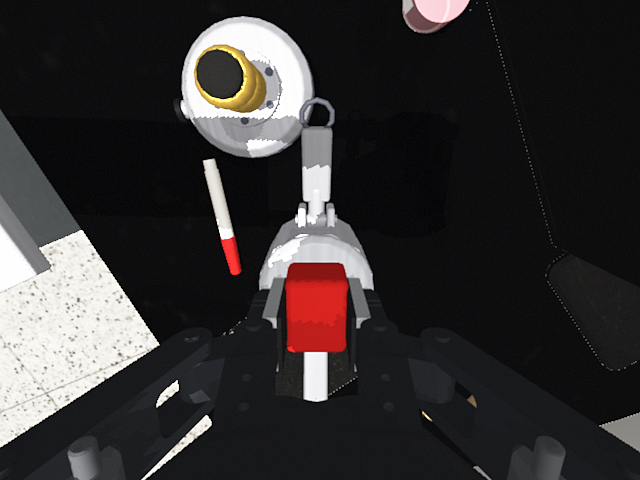

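```bash
python3 - <<'E'
from h import *
c,P,M,f,cc=snap("wrist")
print(c[75,220],c[75,196:204].tolist())
g=c.max(2);m=np.zeros((480,640),np.uint8);m[35:115,185:270]=(g[35:115,185:270]<60)
k,l,st,ce=cv2.connectedComponentsWithStats(m);i=l[75,220];print(st[i],ce[i])
q=P[l==i];z=np.nanmedian(q[:,2]);print("seal z",z)
def ray(pts,z):
    d=np.stack([(pts[:,0]-cc[0])/f,(pts[:,1]-cc[1])/f,np.ones(len(pts))],1)@M[:3,:3].T
    return M[:3,3]+d*((z-M[2,3])/d[:,2:])
ct=cv2.findContours((l==i).astype(np.uint8),0,1)[0][0][:,0].astype(float)
w=ray(ct,z);print("seal circ",cv2.minEnclosingCircle((w[:,:2]*1000).astype(np.float32)),cv2.fitEllipse((w[:,:2]*1000).astype(np.float32)))
h=cv2.cvtColor(c,cv2.COLOR_RGB2HSV)
b=(h[...,0]>12)&(h[...,0]<32)&(h[...,1]>110)&(h[...,2]>50);b[120:]=0;b[:,:185]=0;b[:,280:]=0
q=P[b];zz=q[:,2];print("brass z",np.nanpercentile(zz,[50,90,97,99.5]))
t=P[(P[...,2]>.055)&(P[...,2]<.064)];t=t[np.linalg.norm(t[:,:2]-[.49,-.09],axis=1)<.08]
print("tank",cv2.minEnclosingCircle((t[:,:2]*1000).astype(np.float32)),len(t))
# bottom: lowest tank z level
R=h[...,0]<0
red=((h[...,0]<8)|(h[...,0]>172))&(h[...,1]>130)&(h[...,2]>60);red[:,:270]=0
q=P[red];q=q[abs(q[:,2]-.264)<.004];print("block", cv2.minAreaRect((q[:,:2]*1000).astype(np.float32)))
E
```

```text
[52 51 48] [[45, 43, 41], [45, 47, 48], [55, 54, 51], [52, 51, 48], [55, 55, 52], [51, 50, 48], [53, 52, 50], [52, 50, 47]]
[ 196   49   46   50 1759] [218.57248437  73.50483229]
seal z 0.14681168992614585
seal circ ((490.0399475097656, -89.57843780517578), 15.03835391998291) ((489.9800720214844, -89.57752227783203), (27.92820930480957, 29.533823013305664), 35.638431549072266)
brass z [0.13485868 0.13876905 0.14412481 0.14571581]
tank ((490.3367614746094, -88.57156372070312), 57.401763916015625) 7749
block ((502.8169860839844, -214.4993133544922), (34.25941467285156, 25.77223014831543), 66.24139404296875)
```

Request:
carry_out(targets=[{"linear":[-0.18,1.78,0],"angular":[0,0,0],"fingers":1},{"linear":[-0.18,1.78,0],"angular":[0,0,0],"fingers":1},{"linear":[-0.18,1.78,0],"angular":[0,0,0],"fingers":1},{"linear":[-0.18,1.78,0],"angular":[0,0,0],"fingers":1},{"linear":[-0.18,1.78,0],"angular":[0,0,0],"fingers":1},{"linear":[-0.18,1.78,0],"angular":[0,0,0],"fingers":1},{"linear":[-0.18,1.79,0],"angular":[0,0,0],"fingers":1},{"linear":[0,0,0],"angular":[0,0,0],"fingers":1}])

```text
time: 5.02
tcp_pos: [0.4912, -0.087, 0.3184]
eef_rot: [[0.412, 0.911, -0.001], [0.911, -0.412, 0.002], [0.001, -0.001, -1.0]]
force: [-1.5, -0.4, -4.2]
width: 0.0241
finger_force: 62.6
```

Request:
carry_out(targets=[{"linear":[0,0,-1.5],"angular":[0,0,0],"fingers":1},{"linear":[0,0,-1.5],"angular":[0,0,0],"fingers":1},{"linear":[0,0,-0.5],"angular":[0,0,0],"fingers":1},{"linear":[0,0,0],"angular":[0,0,0],"fingers":1},{"linear":[0,0,0],"angular":[0,0,0],"fingers":1}])

```text
time: 5.43
tcp_pos: [0.491, -0.0895, 0.2836]
eef_rot: [[0.415, 0.91, -0.001], [0.91, -0.415, 0.0], [-0.0, -0.001, -1.0]]
force: [-0.4, -0.0, -4.0]
width: 0.0245
finger_force: 62.4
```

```bash
python3 - <<'E'
from h import *
c,P,M,f,cc=snap("side");snap("wrist","w4.png")
cv2.imwrite("pics/s4.png",cv2.cvtColor(cv2.resize(c[150:300,250:450],None,fx=4,fy=4),cv2.COLOR_RGB2BGR))
s=r.snapshot("wrist");print(np.round(s["hand_eye"],3))
E
```

```text
[[ 0.001 -0.958 -0.287  0.073]
 [ 1.     0.001  0.001 -0.001]
 [-0.001 -0.287  0.958 -0.071]
 [ 0.     0.     0.     1.   ]]
```

View pics/s4.png

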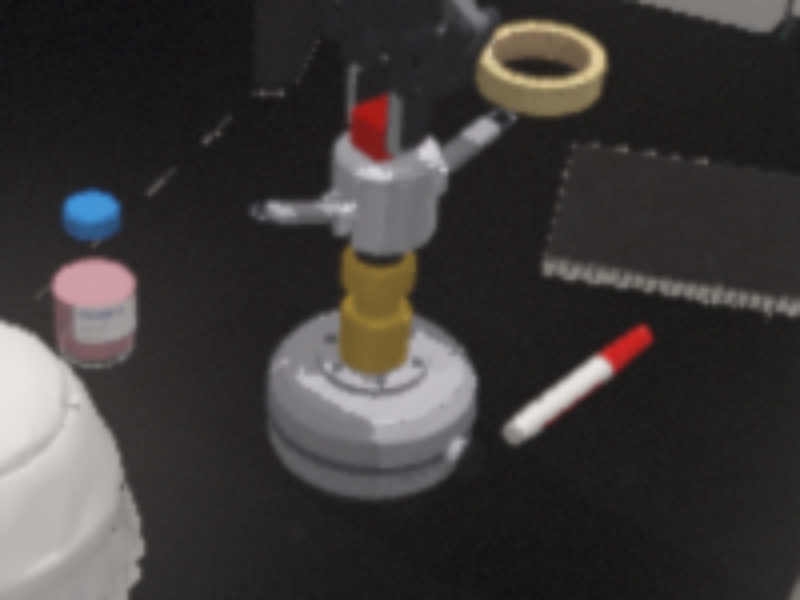

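```bash
python3 - <<'E'
from h import *
c,P,M,f,cc=snap("side")
h=cv2.cvtColor(c,cv2.COLOR_RGB2HSV)
b=(h[...,0]>12)&(h[...,0]<32)&(h[...,1]>110)&(h[...,2]>50);b[:,:330]=0;b[:,360]=0;b[:205]=0;b[250:]=0;b[:,365:]=0
def proj(X):
    p=(np.asarray(X)-M[:3,3])@M[:3,:3];return np.array([p[0]/p[2]*f+cc[0],p[1]/p[2]*f+cc[1],p[2]])
for z in (.08,.1,.125,.138,.16,.18): print(z,proj([.490,-.0896,z]).round(2))
for y in range(213,243,3):
    x=np.where(b[y])[0]
    if len(x):print("brass",y,x.min(),x.max(),(x.min()+x.max())/2)
g=(h[...,1]<40)&(h[...,2]>90)
for y in range(186,216,3):
    x=np.where(g[y,325:364])[0]+325
    if len(x):print("cap",y,x.min(),x.max(),(x.min()+x.max())/2)
c,P,M,f,cc=snap("wrist");h=cv2.cvtColor(c,cv2.COLOR_RGB2HSV)
red=((h[...,0]<8)|(h[...,0]>172))&(h[...,1]>130)&(h[...,2]>60);red[:,:270]=0;red[:,370:]=0
q=P[red];zt=np.nanpercentile(q[:,2],90);q=q[abs(q[:,2]-zt)<.004];print("block",zt, cv2.minAreaRect((q[:,:2]*1000).astype(np.float32)))
E
```

```text
0.08 [342.9  232.64   1.09]
0.1 [343.32 225.68   1.08]
0.125 [343.86 216.73   1.06]
0.138 [344.15 211.98   1.05]
0.16 [344.64 203.77   1.04]
0.18 [345.1  196.11   1.03]
brass 213 335 353 344.0
brass 216 335 353 344.0
brass 219 335 353 344.0
brass 222 336 352 344.0
brass 225 335 352 343.5
brass 228 335 352 343.5
brass 231 335 351 343.0
brass 234 335 351 343.0
brass 237 335 350 342.5
brass 240 337 349 343.0
cap 186 333 363 348.0
cap 189 333 363 348.0
cap 192 333 361 347.0
cap 195 333 360 346.5
cap 198 331 358 344.5
cap 201 325 358 341.5
cap 204 332 358 345.0
cap 207 334 357 345.5
cap 210 338 355 346.5
block 0.23168454041170466 ((490.7063293457031, -90.14826965332031), (34.50203323364258, 25.6870174407959), 66.0637435913086)
```

Request:
carry_out(targets=[{"linear":[-0.05,0.05,-0.6],"angular":[0,0,0],"fingers":1},{"linear":[0,0,-0.6],"angular":[0,0,0],"fingers":1},{"linear":[0,0,-0.6],"angular":[0,0,0],"fingers":1},{"linear":[0,0,-0.4],"angular":[0,0,0],"fingers":1},{"linear":[0,0,0],"angular":[0,0,0],"fingers":1}])

```text
time: 6.1
tcp_pos: [0.4901, -0.0882, 0.2601]
eef_rot: [[0.414, 0.91, -0.002], [0.91, -0.414, 0.001], [0.0, -0.002, -1.0]]
force: [-0.0, 0.6, -5.0]
width: 0.0243
finger_force: 62.5
```

Request:
carry_out(targets=[{"linear":[0,0,-0.5],"angular":[0,0,0],"fingers":1},{"linear":[0,0,-0.5],"angular":[0,0,0],"fingers":1},{"linear":[0,0,-0.5],"angular":[0,0,0],"fingers":1},{"linear":[0,0,-0.5],"angular":[0,0,0],"fingers":1},{"linear":[0,0,0],"angular":[0,0,0],"fingers":1}])

```text
time: 6.52
tcp_pos: [0.4902, -0.0883, 0.2404]
eef_rot: [[0.414, 0.91, -0.001], [0.91, -0.414, 0.001], [0.0, -0.002, -1.0]]
force: [0.6, 1.8, -5.8]
width: 0.0246
finger_force: 62.5
```

Request:
carry_out(targets=[{"linear":[0,0,-0.3],"angular":[0,0,0],"fingers":1},{"linear":[0,0,-0.3],"angular":[0,0,0],"fingers":1},{"linear":[0,0,-0.2],"angular":[0,0,0],"fingers":1},{"linear":[0,0,0],"angular":[0,0,0],"fingers":1}])

```text
time: 6.85
tcp_pos: [0.4903, -0.0883, 0.2333]
eef_rot: [[0.414, 0.91, -0.001], [0.91, -0.414, 0.0], [0.0, -0.001, -1.0]]
force: [-0.3, 1.6, -4.3]
width: 0.0246
finger_force: 62.5
```

Request:
carry_out(targets=[{"linear":[0,0,-0.2],"angular":[0,0,0],"fingers":1},{"linear":[0,0,-0.2],"angular":[0,0,0],"fingers":1},{"linear":[0,0,0],"angular":[0,0,0],"fingers":1}])

```text
time: 7.1
tcp_pos: [0.4905, -0.0883, 0.2301]
eef_rot: [[0.414, 0.91, 0.001], [0.91, -0.414, 0.0], [0.0, 0.0, -1.0]]
force: [-1.4, 3.3, -2.2]
width: 0.0247
finger_force: 62.9
```

Request:
carry_out(targets=[{"linear":[0,0,-0.15],"angular":[0,0,0],"fingers":1},{"linear":[0,0,-0.15],"angular":[0,0,0],"fingers":1},{"linear":[0,0,0],"angular":[0,0,0],"fingers":1}])

```text
time: 7.35
tcp_pos: [0.4905, -0.0883, 0.228]
eef_rot: [[0.414, 0.91, 0.001], [0.91, -0.414, 0.0], [0.001, 0.001, -1.0]]
force: [-3.0, 4.3, 4.6]
width: 0.0248
finger_force: 63.7
```

Request:
carry_out(targets=[{"linear":[-0.03,0.05,-0.15],"angular":[0,0,0],"fingers":1},{"linear":[0,0,-0.15],"angular":[0,0,0],"fingers":1},{"linear":[0,0,0],"angular":[0,0,0],"fingers":1}])

```text
time: 7.6
tcp_pos: [0.4903, -0.0882, 0.2258]
eef_rot: [[0.414, 0.91, 0.003], [0.91, -0.414, -0.001], [0.0, 0.003, -1.0]]
force: [-2.6, 2.3, 7.6]
width: 0.025
finger_force: 64.1
```

Request:
carry_out(targets=[{"linear":[0,0.03,-0.15],"angular":[0,0,0],"fingers":1},{"linear":[0,0,-0.15],"angular":[0,0,0],"fingers":1},{"linear":[0,0,0],"angular":[0,0,0],"fingers":1}])

```text
time: 7.85
tcp_pos: [0.4903, -0.0881, 0.2237]
eef_rot: [[0.414, 0.91, 0.003], [0.91, -0.414, -0.002], [-0.0, 0.004, -1.0]]
force: [-4.8, 2.3, 10.7]
width: 0.0248
finger_force: 64.5
```

Request:
carry_out(targets=[{"linear":[-0.03,0,-0.12],"angular":[0,0,0],"fingers":1},{"linear":[0,0,-0.12],"angular":[0,0,0],"fingers":1},{"linear":[0,0,0],"angular":[0,0,0],"fingers":1}])

```text
time: 8.1
tcp_pos: [0.4902, -0.0881, 0.2229]
eef_rot: [[0.414, 0.91, 0.005], [0.91, -0.414, -0.002], [0.0, 0.005, -1.0]]
force: [-6.1, 3.2, 16.0]
width: 0.0245
finger_force: 65.3
```

Request:
carry_out(targets=[{"linear":[-0.02,0,-0.08],"angular":[0,0,0],"fingers":1},{"linear":[0,0,-0.04],"angular":[0,0,0],"fingers":1},{"linear":[0,0,0],"angular":[0,0,0],"fingers":1}])

```text
time: 8.35
tcp_pos: [0.4901, -0.0881, 0.2228]
eef_rot: [[0.414, 0.91, 0.006], [0.91, -0.414, -0.002], [0.001, 0.007, -1.0]]
force: [-8.5, 3.5, 21.9]
width: 0.0246
finger_force: 65.9
```

Request:
carry_out(targets=[{"linear":[0,0,0],"angular":[0,0,0],"fingers":1},{"linear":[0,0,0],"angular":[0,0,0],"fingers":1},{"linear":[0,0,0],"angular":[0,0,0],"fingers":1}])

```text
time: 8.6
tcp_pos: [0.4901, -0.0881, 0.2229]
eef_rot: [[0.414, 0.91, 0.006], [0.91, -0.414, -0.002], [0.001, 0.007, -1.0]]
force: [-7.3, 3.2, 22.1]
width: 0.0246
finger_force: 65.9
```

Request:
carry_out(targets=[{"linear":[0,0,0.2],"angular":[0,0,0],"fingers":1},{"linear":[0,0,0.2],"angular":[0,0,0],"fingers":1},{"linear":[0,0,0.1],"angular":[0,0,0],"fingers":0.4},{"linear":[0,0,0],"angular":[0,0,0],"fingers":0.3},{"linear":[0,0,0],"angular":[0,0,0],"fingers":0.2},{"linear":[0,0,0],"angular":[0,0,0],"fingers":0.2},{"linear":[0,0,0],"angular":[0,0,0],"fingers":0.2}])

```text
time: 9.18
tcp_pos: [0.4895, -0.0878, 0.2217]
eef_rot: [[0.414, 0.91, -0.001], [0.91, -0.414, -0.0], [-0.0, -0.001, -1.0]]
force: [-0.1, 0.2, -0.3]
width: 0.0685
finger_force: 0.0
```

Request:
carry_out(targets=[{"linear":[0,0,1.5],"angular":[0,0,0],"fingers":0.2},{"linear":[0,0,2.5],"angular":[0,0,0],"fingers":0.2},{"linear":[0,0,3],"angular":[0,0,0],"fingers":0.2},{"linear":[0,0,3],"angular":[0,0,0],"fingers":0.5},{"linear":[0,0,1.5],"angular":[0,0,0],"fingers":1},{"linear":[0,0,0],"angular":[0,0,0],"fingers":1},{"linear":[0,0,0],"angular":[0,0,0],"fingers":1}])

```text
time: 9.77
tcp_pos: [0.4899, -0.0878, 0.3377]
eef_rot: [[0.414, 0.91, 0.001], [0.91, -0.414, -0.0], [0.0, 0.002, -1.0]]
force: [0.5, 0.9, -1.3]
width: 0.0203
finger_force: 0.0
```

```bash
python3 - <<'E'
from h import *
o=r.get_obs();print(o['tcp_pos'],o['joint_pos'],o['width'])
c,P,M,f,cc=snap("wrist","w5.png");h=cv2.cvtColor(c,cv2.COLOR_RGB2HSV)
red=((h[...,0]<8)|(h[...,0]>172))&(h[...,1]>130)&(h[...,2]>60);q=P[red];q=q[q[:,2]>.1];zt=np.nanpercentile(q[:,2],90);q=q[abs(q[:,2]-zt)<.004];print("block",zt, cv2.minAreaRect((q[:,:2]*1000).astype(np.float32)))
u=np.array([.414,.910]);v=np.array([.910,-.414]);d=P[...,:2]-[.490,-.0896];a=d@u;b=d@v;z=P[...,2]
for s in range(-74,76,6):
    m=(abs(a*1000-s)<2)&(abs(b)<.006)&(z>.07)&(z<.2)
    if m.sum()>3:print(s,m.sum(),np.median(z[m]).round(4))
E
```

```text
[ 0.48985748 -0.08781357  0.33771986] [-1.40770672e+01 -1.00211797e+01  8.18909158e+01 -6.74690425e-03
  1.08040966e+02  1.03924796e+01] 0.02029181291985858
block 0.1719609347637463 ((489.86431884765625, -89.00602722167969), (33.42760467529297, 24.649070739746094), 64.83490753173828)
-74 47 0.1354
-68 58 0.1338
-62 61 0.132
-56 60 0.13
-50 66 0.1282
-44 62 0.1264
-38 51 0.1237
-26 24 0.1452
-14 76 0.1711
-8 87 0.1712
-2 83 0.1711
4 84 0.1711
10 87 0.1712
16 207 0.1644
22 80 0.1473
28 149 0.132
34 61 0.123
40 57 0.1255
46 73 0.1275
52 76 0.1298
58 75 0.1318
64 75 0.1343
70 80 0.1361
```

View pics/w5.png

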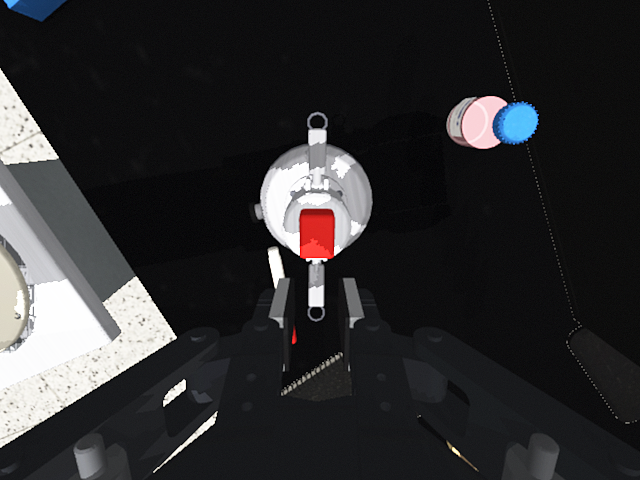

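Request:
carry_out(targets=[{"linear":[0.8,1.7,0],"angular":[-0.076,0.034,0],"fingers":1},{"linear":[0.8,1.7,0],"angular":[-0.076,0.034,0],"fingers":1},{"linear":[0.8,1.7,0],"angular":[-0.075,0.034,0],"fingers":1},{"linear":[0.76,1.67,-2],"angular":[0,0,0],"fingers":1},{"linear":[0,0,-3],"angular":[0,0,0],"fingers":1},{"linear":[0,0,-3],"angular":[0,0,0],"fingers":1},{"linear":[0,0,-2.5],"angular":[0,0,0],"fingers":1},{"linear":[0,0,0],"angular":[0,0,0],"fingers":1}])

```text
time: 10.48
tcp_pos: [0.5186, -0.0196, 0.2234]
eef_rot: [[0.397, 0.911, -0.114], [0.883, -0.413, -0.224], [-0.252, -0.012, -0.968]]
force: [-0.6, 0.2, -0.8]
width: -0.0002
finger_force: 0.0
```

Request:
carry_out(targets=[{"linear":[0,0,0],"angular":[0,0,0],"fingers":1}])

```text
time: 10.57
tcp_pos: [0.52, -0.02, 0.2294]
eef_rot: [[0.4, 0.91, -0.107], [0.882, -0.414, -0.225], [-0.249, -0.005, -0.968]]
force: [1.2, -0.9, 1.7]
width: -0.0001
finger_force: 0.0
```

Request:
carry_out(targets=[{"linear":[0.1,0.0,-0.6],"angular":[0,0,0],"fingers":1},{"linear":[0,0,-0.6],"angular":[0,0,0],"fingers":1},{"linear":[0,0,-0.6],"angular":[0,0,0],"fingers":1},{"linear":[0,0,-0.6],"angular":[0,0,0],"fingers":1},{"linear":[0,0,0],"angular":[0,0,0],"fingers":1}])

```text
time: 10.98
tcp_pos: [0.5219, -0.02, 0.2071]
eef_rot: [[0.401, 0.91, -0.102], [0.882, -0.414, -0.225], [-0.247, -0.0, -0.969]]
force: [0.3, 0.3, -1.3]
width: 0.0001
finger_force: 0.0
```

Request:
carry_out(targets=[{"linear":[0,0,-0.5],"angular":[0,0,0],"fingers":1},{"linear":[0,0,-0.5],"angular":[0,0,0],"fingers":1},{"linear":[0,0,-0.5],"angular":[0,0,0],"fingers":1},{"linear":[0,0,0],"angular":[0,0,0],"fingers":1}])

```text
time: 11.32
tcp_pos: [0.5223, -0.0198, 0.1927]
eef_rot: [[0.401, 0.91, -0.101], [0.882, -0.414, -0.224], [-0.246, 0.001, -0.969]]
force: [1.3, 1.2, 2.7]
width: 0.0001
finger_force: 1.2
```

Request:
carry_out(targets=[{"linear":[0,0,-0.4],"angular":[0,0,0],"fingers":1},{"linear":[0,0,-0.4],"angular":[0,0,0],"fingers":1},{"linear":[0,0,-0.4],"angular":[0,0,0],"fingers":1},{"linear":[0,0,0],"angular":[0,0,0],"fingers":1}])

```text
time: 11.65
tcp_pos: [0.5222, -0.0199, 0.1804]
eef_rot: [[0.401, 0.91, -0.101], [0.882, -0.414, -0.225], [-0.246, 0.001, -0.969]]
force: [2.3, 1.7, 2.9]
width: -0.0004
finger_force: 1.5
```

Request:
carry_out(targets=[{"linear":[0,0,-0.3],"angular":[0,0,0],"fingers":1},{"linear":[0,0,-0.3],"angular":[0,0,0],"fingers":1},{"linear":[0,0,0],"angular":[0,0,0],"fingers":1}])

```text
time: 11.9
tcp_pos: [0.522, -0.0206, 0.1752]
eef_rot: [[0.402, 0.91, -0.102], [0.881, -0.415, -0.226], [-0.248, 0.001, -0.969]]
force: [0.7, -0.1, 4.6]
width: -0.0001
finger_force: 2.1
```

Request:
carry_out(targets=[{"linear":[0,0,-0.3],"angular":[0,0,0],"fingers":1},{"linear":[0,0,-0.3],"angular":[0,0,0],"fingers":1},{"linear":[0,0,0],"angular":[0,0,0],"fingers":1}])

```text
time: 12.15
tcp_pos: [0.522, -0.0205, 0.1692]
eef_rot: [[0.402, 0.91, -0.101], [0.882, -0.414, -0.226], [-0.248, 0.001, -0.969]]
force: [1.1, 0.2, 4.5]
width: -0.0
finger_force: 2.0
```

Request:
carry_out(targets=[{"linear":[0,0,-0.2],"angular":[0,0,0],"fingers":1},{"linear":[0,0,-0.2],"angular":[0,0,0],"fingers":1},{"linear":[0,0,0],"angular":[0,0,0],"fingers":1}])

```text
time: 12.4
tcp_pos: [0.5221, -0.0203, 0.1652]
eef_rot: [[0.402, 0.91, -0.101], [0.882, -0.414, -0.225], [-0.247, 0.001, -0.969]]
force: [0.8, 1.2, 4.6]
width: -0.0001
finger_force: 1.8
```

Request:
carry_out(targets=[{"linear":[0,0,-0.2],"angular":[0,0,0],"fingers":1},{"linear":[0,0,-0.2],"angular":[0,0,0],"fingers":1},{"linear":[0,0,0],"angular":[0,0,0],"fingers":1}])

```text
time: 12.65
tcp_pos: [0.5221, -0.0201, 0.161]
eef_rot: [[0.401, 0.91, -0.101], [0.882, -0.414, -0.225], [-0.247, 0.001, -0.969]]
force: [1.3, 0.6, 4.9]
width: 0.0003
finger_force: 1.8
```

Request:
carry_out(targets=[{"linear":[0,0,-0.2],"angular":[0,0,0],"fingers":1},{"linear":[0,0,-0.2],"angular":[0,0,0],"fingers":1},{"linear":[0,0,0],"angular":[0,0,0],"fingers":1}])

```text
time: 12.9
tcp_pos: [0.5225, -0.0197, 0.1578]
eef_rot: [[0.402, 0.91, -0.1], [0.882, -0.414, -0.224], [-0.245, 0.002, -0.969]]
force: [1.4, 3.0, 6.0]
width: 0.0002
finger_force: 3.0
```

Request:
carry_out(targets=[{"linear":[0,0,-0.2],"angular":[0,0,0],"fingers":1},{"linear":[0,0,-0.2],"angular":[0,0,0],"fingers":1},{"linear":[0,0,0],"angular":[0,0,0],"fingers":1}])

```text
time: 13.15
tcp_pos: [0.5232, -0.0191, 0.1553]
eef_rot: [[0.402, 0.911, -0.097], [0.883, -0.413, -0.223], [-0.243, 0.004, -0.97]]
force: [1.3, 5.1, 10.3]
width: -0.0001
finger_force: 5.4
```

```bash
python3 - <<'E'
from h import *
c,P,M,f,cc=snap("side")
a=cv2.resize(c[150:270,280:400],None,fx=4,fy=4)
d=cv2.resize(snap("wrist")[0][100:460,140:500],(480,480))
cv2.imwrite("pics/s6.png",cv2.cvtColor(np.hstack([a,d])[:, :800],cv2.COLOR_RGB2BGR))
E
```

```text
(no output)
```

View pics/s6.png

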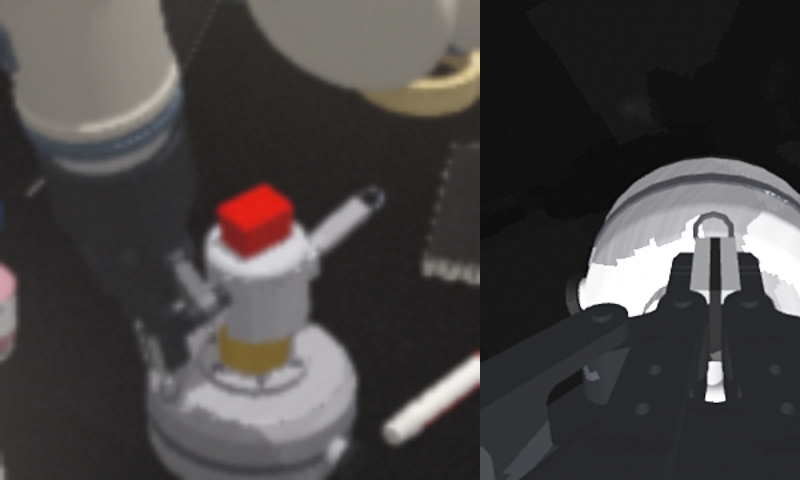

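Request:
carry_out(targets=[{"linear":[0,0,-0.2],"angular":[0,0,0],"fingers":1},{"linear":[0,0,-0.2],"angular":[0,0,0],"fingers":1},{"linear":[0,0,0],"angular":[0,0,0],"fingers":1}])

```text
time: 13.5
tcp_pos: [0.5239, -0.0186, 0.1528]
eef_rot: [[0.402, 0.911, -0.094], [0.883, -0.413, -0.223], [-0.242, 0.006, -0.97]]
force: [2.3, 8.2, 15.8]
width: 0.0004
finger_force: 7.9
```

Request:
carry_out(targets=[{"linear":[0,0,-0.2],"angular":[0,0,0],"fingers":1},{"linear":[0,0,-0.2],"angular":[0,0,0],"fingers":1},{"linear":[0,0,0],"angular":[0,0,0],"fingers":1}])

```text
time: 13.75
tcp_pos: [0.5246, -0.0181, 0.1502]
eef_rot: [[0.402, 0.911, -0.091], [0.884, -0.412, -0.222], [-0.24, 0.009, -0.971]]
force: [2.5, 11.8, 19.6]
width: 0.0
finger_force: 10.3
```

Request:
carry_out(targets=[{"linear":[0,0,-0.2],"angular":[0,0,0],"fingers":1},{"linear":[0,0,-0.2],"angular":[0,0,0],"fingers":1},{"linear":[0,0,0],"angular":[0,0,0],"fingers":1}])

```text
time: 14.0
tcp_pos: [0.5254, -0.0175, 0.1474]
eef_rot: [[0.402, 0.911, -0.088], [0.884, -0.412, -0.221], [-0.237, 0.011, -0.971]]
force: [3.1, 14.4, 23.9]
width: -0.0001
finger_force: 12.6
```

Request:
carry_out(targets=[{"linear":[0,0,2],"angular":[0,0,0],"fingers":1},{"linear":[0,0,3],"angular":[0,0,0],"fingers":1},{"linear":[0,0,3],"angular":[0,0,0],"fingers":1},{"linear":[0,0,4],"angular":[0,0,0],"fingers":1},{"linear":[-0.8,-1.7,4],"angular":[0.076,-0.034,0],"fingers":1},{"linear":[-0.8,-1.7,2],"angular":[0.076,-0.034,0],"fingers":1},{"linear":[-0.8,-1.7,0],"angular":[0.075,-0.034,0],"fingers":1},{"linear":[0,0,0],"angular":[0,0,0],"fingers":1}])

```text
time: 14.67
tcp_pos: [0.4975, -0.0737, 0.3211]
eef_rot: [[0.419, 0.908, 0.004], [0.908, -0.419, 0.001], [0.003, 0.004, -1.0]]
force: [-0.1, -0.1, -1.3]
width: -0.0001
finger_force: 0.0
```

```bash
cat > p.py <<'E'
from h import *
o=r.get_obs();print(o['tcp_pos'],o['eef_rot'])
c,P,M,f,cc=snap("wrist","w7.png");h=cv2.cvtColor(c,cv2.COLOR_RGB2HSV)
red=((h[...,0]<8)|(h[...,0]>172))&(h[...,1]>130)&(h[...,2]>60);q=P[red];q=q[q[:,2]>.1];zt=np.nanpercentile(q[:,2],90);q=q[abs(q[:,2]-zt)<.004];print("block",zt, cv2.minAreaRect((q[:,:2]*1000).astype(np.float32)))
n=np.linalg.lstsq(np.c_[q[:,:2],np.ones(len(q))],q[:,2],rcond=None)[0];print("slope",n[:2])
u=np.array([.414,.910]);v=np.array([.910,-.414]);d=P[...,:2]-[.490,-.0896];a=d@u;b=d@v;z=P[...,2]
for s in list(range(-76,-26,4))+list(range(28,78,4)):
    m=(abs(a*1000-s)<1.5)&(abs(b)<.005)&(z>.064)&(z<.2)
    if m.sum()>3:print(s,m.sum(),np.median(z[m]).round(4),end='; ')
E
python3 p.py
```

```text
[ 0.49752233 -0.0737146   0.32106463] [[ 4.19083654e-01  9.07936733e-01  4.44750938e-03]
 [ 9.07943963e-01 -4.19090848e-01  7.87464358e-04]
 [ 2.57887830e-03  3.70807585e-03 -9.99989800e-01]]
block 0.1726165432478161 ((492.0318298339844, -84.19560241699219), (33.3568229675293, 24.721302032470703), 64.50370025634766)
slope [-0.03320048 -0.07922002]
28 81 0.1448; 32 67 0.1205; 36 54 0.1133; 40 45 0.1075; 44 48 0.1018; 48 49 0.0966; 52 44 0.0903; 56 43 0.085; 60 35 0.0794; 64 19 0.0667;
```

Request:
carry_out(targets=[{"linear":[-0.8,-1.7,0],"angular":[0.076,-0.034,0],"fingers":1},{"linear":[-0.8,-1.7,0],"angular":[0.076,-0.034,0],"fingers":1},{"linear":[-0.8,-1.7,0],"angular":[0.075,-0.034,0],"fingers":1},{"linear":[-0.8,-1.7,0],"angular":[0,0,0],"fingers":1},{"linear":[-0.7,-1.65,-2],"angular":[0,0,0],"fingers":1},{"linear":[0,0,-3],"angular":[0,0,0],"fingers":1},{"linear":[0,0,-3],"angular":[0,0,0],"fingers":1},{"linear":[0,0,0],"angular":[0,0,0],"fingers":1}])

```text
time: 15.38
tcp_pos: [0.4574, -0.1532, 0.23]
eef_rot: [[0.405, 0.91, 0.087], [0.881, -0.414, 0.231], [0.246, -0.016, -0.969]]
force: [-0.9, 0.5, -1.9]
width: -0.0001
finger_force: 0.0
```

Request:
carry_out(targets=[{"linear":[0,0,0],"angular":[0,0,0],"fingers":1},{"linear":[0,0,0],"angular":[0,0,0],"fingers":1}])

```text
time: 15.55
tcp_pos: [0.4601, -0.1539, 0.2398]
eef_rot: [[0.4, 0.911, 0.1], [0.883, -0.413, 0.225], [0.246, -0.001, -0.969]]
force: [0.4, -0.4, 0.6]
width: -0.0004
finger_force: 0.0
```

Shift 4 mm outward, then descend.

Request:
carry_out(targets=[{"linear":[-0.15,-0.45,-0.6],"angular":[0,0,0],"fingers":1},{"linear":[0,0,-0.8],"angular":[0,0,0],"fingers":1},{"linear":[0,0,-0.8],"angular":[0,0,0],"fingers":1},{"linear":[0,0,-0.6],"angular":[0,0,0],"fingers":1},{"linear":[0,0,0],"angular":[0,0,0],"fingers":1}])

```text
time: 15.97
tcp_pos: [0.4578, -0.1589, 0.2095]
eef_rot: [[0.402, 0.91, 0.099], [0.882, -0.414, 0.225], [0.246, -0.003, -0.969]]
force: [0.5, 0.4, -0.3]
width: 0.0001
finger_force: 0.0
```

Request:
carry_out(targets=[{"linear":[0,0,-0.5],"angular":[0,0,0],"fingers":1},{"linear":[0,0,-0.5],"angular":[0,0,0],"fingers":1},{"linear":[0,0,-0.5],"angular":[0,0,0],"fingers":1},{"linear":[0,0,-0.5],"angular":[0,0,0],"fingers":1},{"linear":[0,0,0],"angular":[0,0,0],"fingers":1}])

```text
time: 16.38
tcp_pos: [0.458, -0.1591, 0.1899]
eef_rot: [[0.402, 0.91, 0.1], [0.882, -0.414, 0.225], [0.246, -0.002, -0.969]]
force: [1.1, -0.7, 1.4]
width: 0.0
finger_force: 0.9
```

Request:
carry_out(targets=[{"linear":[0,0,-0.5],"angular":[0,0,0],"fingers":1},{"linear":[0,0,-0.5],"angular":[0,0,0],"fingers":1},{"linear":[0,0,-0.5],"angular":[0,0,0],"fingers":1},{"linear":[0,0,0],"angular":[0,0,0],"fingers":1}])

```text
time: 16.72
tcp_pos: [0.4583, -0.1585, 0.1752]
eef_rot: [[0.401, 0.91, 0.101], [0.882, -0.414, 0.226], [0.248, -0.001, -0.969]]
force: [0.5, -0.2, 2.6]
width: -0.0002
finger_force: 1.2
```

Request:
carry_out(targets=[{"linear":[0,0,-0.3],"angular":[0,0,0],"fingers":1},{"linear":[0,0,-0.3],"angular":[0,0,0],"fingers":1},{"linear":[0,0,-0.3],"angular":[0,0,0],"fingers":1},{"linear":[0,0,0],"angular":[0,0,0],"fingers":1}])

```text
time: 17.05
tcp_pos: [0.4582, -0.159, 0.1667]
eef_rot: [[0.401, 0.91, 0.101], [0.882, -0.414, 0.225], [0.246, -0.001, -0.969]]
force: [0.8, -0.8, 4.3]
width: 0.0001
finger_force: 1.4
```

Request:
carry_out(targets=[{"linear":[0,0,-0.2],"angular":[0,0,0],"fingers":1},{"linear":[0,0,-0.2],"angular":[0,0,0],"fingers":1},{"linear":[0,0,-0.2],"angular":[0,0,0],"fingers":1},{"linear":[0,0,0],"angular":[0,0,0],"fingers":1}])

```text
time: 17.38
tcp_pos: [0.4581, -0.1591, 0.1605]
eef_rot: [[0.402, 0.91, 0.101], [0.882, -0.414, 0.225], [0.246, -0.001, -0.969]]
force: [0.5, -1.6, 3.0]
width: -0.0001
finger_force: 1.7
```

Request:
carry_out(targets=[{"linear":[0,0,-0.2],"angular":[0,0,0],"fingers":1},{"linear":[0,0,-0.2],"angular":[0,0,0],"fingers":1},{"linear":[0,0,0],"angular":[0,0,0],"fingers":1}])

```text
time: 17.63
tcp_pos: [0.4583, -0.1595, 0.1576]
eef_rot: [[0.401, 0.91, 0.102], [0.882, -0.414, 0.224], [0.246, 0.0, -0.969]]
force: [-2.3, -2.7, 6.7]
width: -0.0
finger_force: 3.4
```

Request:
carry_out(targets=[{"linear":[0,0,-0.2],"angular":[0,0,0],"fingers":1},{"linear":[0,0,-0.2],"angular":[0,0,0],"fingers":1},{"linear":[0,0,-0.2],"angular":[0,0,0],"fingers":1},{"linear":[0,0,-0.2],"angular":[0,0,0],"fingers":1},{"linear":[0,0,0],"angular":[0,0,0],"fingers":1}])

```text
time: 18.05
tcp_pos: [0.4588, -0.1606, 0.1519]
eef_rot: [[0.401, 0.91, 0.105], [0.883, -0.415, 0.22], [0.244, 0.004, -0.97]]
force: [-3.6, -6.3, 16.5]
width: 0.0002
finger_force: 7.5
```

Request:
carry_out(targets=[{"linear":[0,0,-0.2],"angular":[0,0,0],"fingers":1},{"linear":[0,0,-0.2],"angular":[0,0,0],"fingers":1},{"linear":[0,0,-0.2],"angular":[0,0,0],"fingers":1},{"linear":[0,0,-0.2],"angular":[0,0,0],"fingers":1},{"linear":[0,0,0],"angular":[0,0,0],"fingers":1}])

```text
time: 18.47
tcp_pos: [0.4595, -0.1622, 0.1468]
eef_rot: [[0.401, 0.91, 0.108], [0.883, -0.416, 0.216], [0.242, 0.009, -0.97]]
force: [-8.2, -11.7, 25.8]
width: -0.0
finger_force: 12.7
```

Raise straight, then look from the -y side so that both arms can be seen.

Request:
carry_out(targets=[{"linear":[0,0,2],"angular":[0,0,0],"fingers":1},{"linear":[0,0,3],"angular":[0,0,0],"fingers":1},{"linear":[0,0,3],"angular":[0,0,0],"fingers":1},{"linear":[0,0,3],"angular":[0,0,0],"fingers":1},{"linear":[-0.4,-0.9,3],"angular":[-0.076,0.034,0],"fingers":1},{"linear":[-0.4,-0.9,2],"angular":[-0.076,0.034,0],"fingers":1},{"linear":[-0.4,-0.9,0],"angular":[-0.075,0.034,0],"fingers":1},{"linear":[0,0,0],"angular":[0,0,0],"fingers":1}])

```text
time: 19.13
tcp_pos: [0.4464, -0.1861, 0.3021]
eef_rot: [[0.413, 0.911, 0.0], [0.911, -0.413, -0.004], [-0.004, 0.002, -1.0]]
force: [0.4, 0.3, -1.1]
width: 0.0001
finger_force: 0.0
```

Request:
carry_out(targets=[{"linear":[0,0,0],"angular":[0,0,0],"fingers":1},{"linear":[0,0,0],"angular":[0,0,0],"fingers":1}])

```text
time: 19.3
tcp_pos: [0.446, -0.1854, 0.299]
eef_rot: [[0.414, 0.91, -0.002], [0.91, -0.414, 0.004], [0.003, -0.004, -1.0]]
force: [-0.5, -0.1, 0.5]
width: 0.0
finger_force: 0.0
```

```bash
python3 p.py
```

```text
[ 0.44602484 -0.18540636  0.29898307] [[ 0.4136066   0.91045321 -0.0021299 ]
 [ 0.91045197 -0.41359708  0.00382943]
 [ 0.0026056  -0.00352306 -0.9999904 ]]
block 0.17123367121042302 ((488.50433349609375, -90.10074615478516), (33.03871154785156, 25.35118865966797), 65.7975082397461)
slope [0.01641713 0.01237796]
-68 27 0.0694; -60 46 0.0832; -56 38 0.0883; -52 52 0.0933; -48 52 0.0978; -44 52 0.1033; -40 52 0.1078; -36 53 0.1126; -32 72 0.1196; -28 91 0.1288; 28 13 0.1445; 36 49 0.114; 40 59 0.1102; 44 46 0.1067; 48 48 0.102; 52 47 0.0981; 56 7 0.0948;
```

View pics/w7.png

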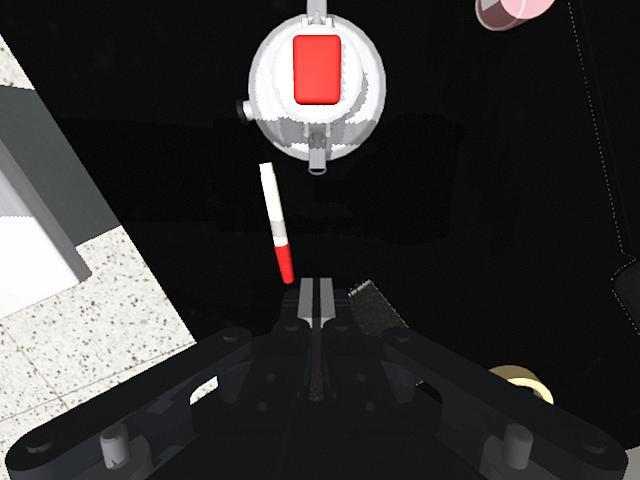

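Request:
carry_out(targets=[{"linear":[1.1,2.4,1],"angular":[0,0,0],"fingers":1},{"linear":[1.1,2.4,1],"angular":[0,0,0],"fingers":1},{"linear":[1.1,2.4,0],"angular":[0,0,0],"fingers":1},{"linear":[1.1,2.4,0],"angular":[0,0,0],"fingers":1},{"linear":[1.1,2.4,0],"angular":[-0.076,0.034,0],"fingers":1},{"linear":[1.1,2.4,0],"angular":[-0.076,0.034,0],"fingers":1},{"linear":[0.9,1.9,0],"angular":[-0.075,0.034,0],"fingers":1},{"linear":[0,0,0],"angular":[0,0,0],"fingers":1}])

```text
time: 20.02
tcp_pos: [0.5221, -0.0186, 0.3177]
eef_rot: [[0.394, 0.913, -0.106], [0.885, -0.408, -0.226], [-0.249, -0.005, -0.968]]
force: [-0.2, -0.0, 0.3]
width: 0.0005
finger_force: 0.0
```

Request:
carry_out(targets=[{"linear":[0,0,-3],"angular":[0,0,0],"fingers":1},{"linear":[0,0,-3],"angular":[0,0,0],"fingers":1},{"linear":[0,0,-3],"angular":[0,0,0],"fingers":1},{"linear":[0,0,-3],"angular":[0,0,0],"fingers":1},{"linear":[0,0,-1],"angular":[0,0,0],"fingers":1},{"linear":[0,0,0],"angular":[0,0,0],"fingers":1},{"linear":[0,0,0],"angular":[0,0,0],"fingers":1}])

```text
time: 20.6
tcp_pos: [0.5209, -0.0235, 0.1912]
eef_rot: [[0.402, 0.91, -0.102], [0.882, -0.415, -0.224], [-0.246, 0.0, -0.969]]
force: [0.7, -0.9, 0.8]
width: -0.0002
finger_force: 0.0
```

Request:
carry_out(targets=[{"linear":[0,0,-0.7],"angular":[0,0,0],"fingers":1},{"linear":[0,0,-0.7],"angular":[0,0,0],"fingers":1},{"linear":[0,0,-0.7],"angular":[0,0,0],"fingers":1},{"linear":[0,0,-0.6],"angular":[0,0,0],"fingers":1},{"linear":[0,0,0],"angular":[0,0,0],"fingers":1}])

```text
time: 21.02
tcp_pos: [0.5217, -0.0227, 0.1642]
eef_rot: [[0.401, 0.911, -0.099], [0.883, -0.413, -0.224], [-0.245, 0.003, -0.97]]
force: [0.9, 2.2, 2.2]
width: 0.0001
finger_force: 1.7
```

Request:
carry_out(targets=[{"linear":[0,0,-0.3],"angular":[0,0,0],"fingers":1},{"linear":[0,0,-0.3],"angular":[0,0,0],"fingers":1},{"linear":[0,0,0],"angular":[0,0,0],"fingers":1}])

```text
time: 21.27
tcp_pos: [0.5227, -0.0223, 0.1606]
eef_rot: [[0.402, 0.911, -0.095], [0.883, -0.413, -0.224], [-0.243, 0.006, -0.97]]
force: [2.6, 3.7, 9.2]
width: -0.0001
finger_force: 4.6
```

Request:
carry_out(targets=[{"linear":[0,0,-0.3],"angular":[0,0,0],"fingers":1},{"linear":[0,0,-0.3],"angular":[0,0,0],"fingers":1},{"linear":[0,0,-0.2],"angular":[0,0,0],"fingers":1},{"linear":[0,0,0],"angular":[0,0,0],"fingers":1}])

```text
time: 21.6
tcp_pos: [0.5241, -0.0212, 0.1557]
eef_rot: [[0.402, 0.911, -0.089], [0.884, -0.412, -0.222], [-0.239, 0.011, -0.971]]
force: [2.2, 10.3, 19.8]
width: 0.0001
finger_force: 9.9
```

Request:
carry_out(targets=[{"linear":[0,0,-0.2],"angular":[0,0,0],"fingers":1},{"linear":[0,0,-0.2],"angular":[0,0,0],"fingers":1},{"linear":[0,0,-0.2],"angular":[0,0,0],"fingers":1},{"linear":[0,0,0],"angular":[0,0,0],"fingers":1}])

```text
time: 21.93
tcp_pos: [0.5252, -0.0204, 0.152]
eef_rot: [[0.403, 0.911, -0.085], [0.884, -0.411, -0.221], [-0.236, 0.014, -0.972]]
force: [3.1, 14.2, 27.7]
width: -0.0001
finger_force: 13.5
```

Request:
carry_out(targets=[{"linear":[0,0,2],"angular":[0,0,0],"fingers":1},{"linear":[0,0,4],"angular":[0,0,0],"fingers":1},{"linear":[0,0,4],"angular":[0,0,0],"fingers":1},{"linear":[0,0,4],"angular":[0,0,0],"fingers":1},{"linear":[-1.2,-2.5,4],"angular":[0.076,-0.034,0],"fingers":1},{"linear":[-1.2,-2.5,1],"angular":[0.076,-0.034,0],"fingers":1},{"linear":[-1.2,-2.5,0],"angular":[0.075,-0.034,0],"fingers":1},{"linear":[0,0,0],"angular":[0,0,0],"fingers":1}])

```text
time: 22.6
tcp_pos: [0.4852, -0.0997, 0.3305]
eef_rot: [[0.421, 0.907, 0.005], [0.907, -0.421, -0.0], [0.002, 0.005, -1.0]]
force: [-0.0, -0.5, -0.7]
width: -0.0002
finger_force: 0.0
```

Request:
carry_out(targets=[{"linear":[0,0,0],"angular":[0,0,0],"fingers":1},{"linear":[0,0,0],"angular":[0,0,0],"fingers":1}])

```text
time: 22.77
tcp_pos: [0.4868, -0.0945, 0.3276]
eef_rot: [[0.415, 0.91, -0.001], [0.91, -0.415, -0.0], [-0.001, -0.001, -1.0]]
force: [0.1, -0.3, -0.3]
width: 0.0
finger_force: 0.0
```

```bash
python3 p.py
```

```text
[ 0.48681065 -0.09453582  0.32763747] [[ 4.14867190e-01  9.09881426e-01 -1.00211257e-03]
 [ 9.09881836e-01 -4.14867489e-01 -1.01975027e-04]
 [-5.08529111e-04 -8.69497936e-04 -9.99999493e-01]]
block 0.17093090971222047 ((490.28533935546875, -87.00477600097656), (33.527496337890625, 24.940336227416992), 64.86351013183594)
slope [ 0.00581037 -0.01513928]
-68 14 0.0716; -60 16 0.0841; -56 20 0.089; -52 18 0.0932; -48 13 0.0976; -44 15 0.1027; -40 21 0.1065; 28 80 0.1446; 32 49 0.1209; 36 45 0.1169; 40 45 0.1104; 44 47 0.1064; 48 47 0.1014; 52 47 0.0969; 56 46 0.0915; 60 48 0.087; 64 37 0.0822; 68 4 0.0704; 72 4 0.0692;
```

```bash
python3 -c "
from station import r
print(r.finish_job())"
```

```text
the job is handed in; nothing more can be done
None
```

The job is handed in with the cap seated on the port, let go, and nearly level (tilt about 0.02 rad). It was pressed to about 26 N with both arms open, and both arms measure within about 2° of their stops. The final 6 N bearing force could not be measured, and no verdict came back.

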